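Square a transport case into the stop

TASK

Push the small blue case along the bench into the corner on its side of the stop, so that it sits square and snug against both the long steel rail and the yellow divider. Only push it: keep it flat on the bench, never pick it up or tip it, leave the red case and the other things where they are, and move clear at the end.

Things in the scene. Friction and masses are not known exactly. Their poses are not given: they have to be found in the camera images.
- stop: Fixed T-shaped stop on the bench: grey steel rail 460 mm long, 40 high, 5 thick, and a yellow divider 10 thick, 40 high, running 80 mm from the rail's middle towards the robot. Origin on the bench, middle of the rail's near face. Own x points away from the robot, square to that face (x = 0); y runs along the rail to the left; divider y -5 to 5, x -80 to 0 mm. Yaw up to 12 deg either way.
- blue_case: Case to push: closed hard case, blue, 110 (own x) by 150 (own y) by 70 mm high, 0.35 to 0.7 kg, loose, flat sides, latches (not solid) on its -x side facing the robot. Origin: centre of underside. Starts left or right of the divider, 75 to 135 mm short of the rail, up to 20 deg askew. Seated: a 150 mm side on the rail, a 110 mm side on the divider, centre at stop x = -55, y = +80 or -80 mm.
- red_case: Same case in red, on the other side of the divider, not to be moved. Origin at the centre of its underside.
- castor: Loose spare castor standing behind the rail, plate down and grey wheel up; plate 60 x 60 mm, 69 mm high. Origin at the centre of the underside. Not to be moved.
- jar: Loose clear jar with black cap behind the rail, 52 mm across, 65 mm high. Origin at the centre of the underside. Not to be moved.
- tape_roll: Loose yellow tape roll lying flat on the robot's side of the cases, 64 mm across, hole 48 mm, 25 mm high. Origin at the centre of the underside. Not to be moved.
There are look-alikes about, which are no part of the job. Of the things shaped like the blue_case, the blue one is meant.

How it is judged:
At the end, for the whole second after the job is handed in: The blue case stands flat and at rest in the corner of rail and divider, within 5 mm of touching each and within 2.6 degrees of square to the rail (x of blue_case in the frame of stop between -0.06 and -0.05 m and (y of blue_case in the frame of stop between 0.075 and 0.085 m or y of blue_case in the frame of stop between -0.085 and -0.075 m) and angle between the x axis of blue_case and the x axis of stop, either way round below 0.045 rad and angle between blue_case's own z axis and vertical below 0.05 rad and height (world z) of blue_case below 0.006 m and linear speed of blue_case below 0.01 m/s).
It fails at once if the blue case is lifted (over 12 mm) or tipped (over 9 degrees) (height (world z) of blue_case above 0.012 m or angle between blue_case's own z axis and vertical above 0.16 rad).
It fails at once if the red case, castor, jar or tape roll is moved over 15 mm (distance of any of red_case, castor, jar, tape_roll from where it was at the start of the episode above 0.015 m).
It also fails if it takes over 64 s, if anything falls off the work surface, if the arm or the gripper's body presses on something with over 40 N, if the wrist force passes 120 N, or if a joint passes its speed limit or range.

ROBOT

A 6-joint arm with a two-finger parallel gripper is mounted at the origin on the work surface. World frame = base frame: x ahead of the robot, y to its left, z up, the work surface at z = 0. Lengths are in m, angles in rad, forces in N, time in s.
With the tool pointing down it reaches from about 0.35 to 0.975 m from the base axis. Payload 4.9 kg.
Tool frame: the origin (TCP) lies midway between the tips of the shut fingers; the grasp point (between the pads) lies 19 mm behind it (manip.pinch_z is the x of the grasp point in the tool frame, in m); x points along the fingers, y is the direction in which the jaws open and shut, and the axes are right-handed (so a half turn about x gives the same grasp; the last joint's range is limited). The gripper opens to 85 mm and grips with 20 to 120 N. Pads are 22 mm wide; open, the fingers measure 114 mm over their backs; the gripper's body (76 mm by 85 mm) begins 54 mm behind the grasp point. The pads swing forward as they close: fully open they stand 13 mm farther back than shut.
Start: joints at [-1.395, 0.053, 1.613, -0, 1.476, -0.119], TCP at [0.182, -0.598, 0.231] pointing down, gripper open.
Joint ranges: [-3.01, 3.01], [-1.01, 2.22], [0.06, 2.58], [-1.02, 4.17], [0.09, 2.62], [-3.14, 3.14]. Speed limits (rad/s): [2.57, 2.57, 3.14, 3.14, 3.14, 3.14].

INTERFACE

Orientations are given as a unit quaternion [w, x, y, z].
In Python, from plant import sensors, cams, workorder, manip gives the robot as it stands.
- The arm moves only by the tool drive_tool, never from a script. Its argument "series" is a list of rows, each an object of numbers: "x", "y", "z": the shift along the tool's x, y, z in units of 25 mm (1.0 is 25 mm); "ax", "ay", "az": the turn, a rotation vector about the tool's x, y, z in units of 5 degrees (1.0 is 5 degrees). A call has 1 to 5 rows; each row is the pose to reach, as a shift and turn from the pose commanded when the call began, along the tool's axes at that moment; what a row does not reach only later rows make up. A row lasts 1/12 s, in which the tool goes at most 41.7 mm and 7.16 degrees, less where a joint would pass 70% of its speed; a pose out of reach is approached as far as the arm can. A call with a gripper value outside its range is refused whole. "hand" is the opening, from 0 (shut) to 1 (fully open), set as the call begins (left out, the last holds). The fingers move at their own pace and stop on an object; the grip force is fixed at half the most. Time passes only in rows, so rows that repeat a pose let the fingers close. It gives the time, the measured TCP pose, the force and the opening at its end, in the units of the state.
- sensors.state(): the state, without advancing time (a new reading comes with each control period).
- cams.grab_frame(name): name is "scene" or "top" or "wrist"; returns a dict with "img" (480x640x3 uint8, blue, green, red), "camera_matrix" (3x3 intrinsics, pixels), "k1" (the pictures are not rectified: a ray, as slopes to the right and down, at radius r is drawn at 1 + k1 r^2 times it, then the intrinsics apply), "cam_to_world" (4x4, takes a point from camera to world coordinates). Camera axes: x right, y down, z forward; pixel columns grow to the right and rows downward; lengths in m; the calibration is good to about 2 mm. A picture is of the moment at which its call begins. There is no depth.
- workorder.job_done(): hands the job in, once; it reports no verdict.
The state is a dict: "time": time; "joint_pos": joint angles; "joint_vel": joint speeds; "joint_efforts": joint torques, N m; "tool_pos": TCP position; "tool_rot": TCP orientation; "contact_force": force on the tool from outside, world axes, zero at the start; "ft_torque": the same for the moment, N m; "gripper_width": opening from 0.0 (shut) to 1.0 (fully open).
Only numpy, scipy, OpenCV 4.12 (cv2) and the standard library are available. Lean on these libraries where they do the work, as an engineer would, in place of code of your own. Each camera call takes 0.05 s, during which the arm holds its last target.

## Working session

There is one attempt and no reset: what is moved stays moved. The work goes in short steps, Python scripts to look and compute and a tool call to move; the robot and the scene stay as the last step left them, time stands still between calls to the robot, and variables do not carry over. Pictures are saved under pics/ and viewed, and the job is handed in when it is done.

Besides the shell and the picture viewer there is one more tool, called as name(argument=value, ...) on one line, values as JSON. drive_tool: Moves the arm, as the interface text tells. Its arguments: {"type":"object","properties":{"series":{"type":"array","items":{"type":"object","properties":{"x":{"type":"number"},"y":{"type":"number"},"z":{"type":"number"},"ax":{"type":"number"},"ay":{"type":"number"},"az":{"type":"number"}}}},"hand":{"type":"number"}},"required":["series"]}

```bash
ls; mkdir -p pics; python3 - <<'E'
from plant import sensors,cams,workorder,manip
import cv2
print(sensors.state()); print(manip.pinch_z)
for n in("scene","top","wrist"):
    f=cams.grab_frame(n); cv2.imwrite(f"pics/{n}0.png",f["img"]); print(n,f["camera_matrix"].tolist(),f["k1"],f["cam_to_world"].round(4).tolist())
    import numpy as np; np.savez(f"pics/{n}0.npz",**f)
E
```

```text
pics
{'time': 0.0, 'joint_pos': array([-1.39502891e+00,  5.33939085e-02,  1.61428784e+00, -1.40641436e-05,
        1.47601020e+00, -1.19002429e-01]), 'joint_vel': array([ 0.00145223, -0.00094445, -0.00155561,  0.00012531, -0.00069438,
       -0.0001987 ]), 'joint_efforts': array([ 2.82885139e-04, -3.93683338e+01, -3.70175672e+01, -1.59381507e-04,
        7.02486388e-03,  1.01444238e-05]), 'tool_pos': array([ 0.18146005, -0.59742586,  0.23004373]), 'tool_rot': array([-0.10309862, -0.69941421, -0.10458217,  0.69946623]), 'contact_force': array([-0.05822662, -0.47712768,  0.65572309]), 'ft_torque': array([ 0.04240708, -0.03918589, -0.00617436]), 'gripper_width': 1.0019167960359232}
-0.0187
scene [[495.52526269845873, 0.0, 322.2551459896121], [0.0, 495.52526269845873, 242.38293448891136], [0.0, 0.0, 1.0]] -0.10817918345104753 [[-0.124, 0.5314, -0.838, 1.207], [0.9921, 0.0812, -0.0953, 0.16], [0.0174, -0.8432, -0.5373, 0.4976], [0.0, 0.0, 0.0, 1.0]]
top [[568.8636751510892, 0.0, 328.17408393388143], [0.0, 568.8636751510892, 234.5245285181675], [0.0, 0.0, 1.0]] -0.059157020539715444 [[0.0126, -0.9969, 0.0773, 0.4466], [-0.9992, -0.0097, 0.038, 0.0511], [-0.0371, -0.0777, -0.9963, 1.0216], [0.0, 0.0, 0.0, 1.0]]
wrist [[332.1830814661784, 0.0, 322.4318667366589], [0.0, 332.1830814661784, 243.87739358072645], [0.0, 0.0, 1.0]] 0.018352743286062824 [[0.2907, -0.9121, -0.2891, 0.2551], [-0.9568, -0.2776, -0.0862, -0.5757], [-0.0017, 0.3017, -0.9534, 0.3731], [0.0, 0.0, 0.0, 1.0]]
```

View pics/top0.png

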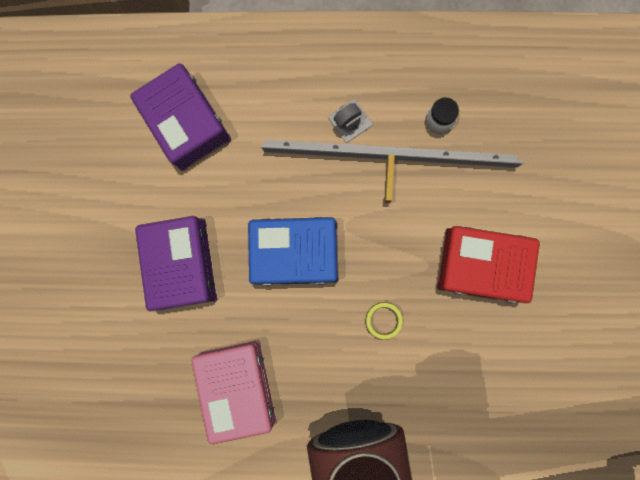

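View pics/scene0.png

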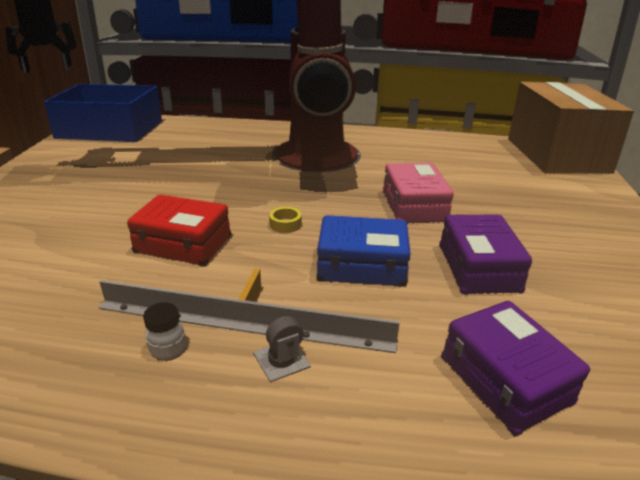

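View pics/wrist0.png

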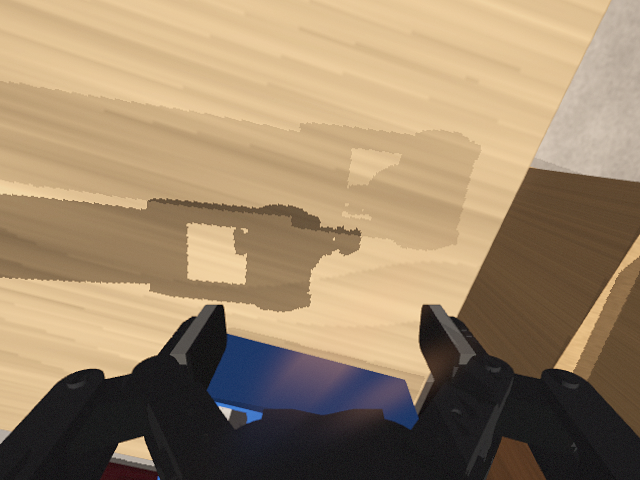

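```bash
cat > h.py <<'E'
import numpy as np,cv2
def load(n):
    return dict(np.load(f"pics/{n}.npz"))
def und(f,p):
    K=f["camera_matrix"];k=float(f["k1"])
    p=np.atleast_2d(np.array(p,float))
    return cv2.undistortPoints(p.reshape(-1,1,2),K,np.array([k,0,0,0,0.])).reshape(-1,2)
def ray(f,p):
    u=und(f,p);T=f["cam_to_world"]
    d=np.c_[u,np.ones(len(u))]@T[:3,:3].T
    return T[:3,3],d/np.linalg.norm(d,axis=1)[:,None]
def onplane(f,p,z):
    o,d=ray(f,p); return o+d*((z-o[2])/d[:,2])[:,None]
def tri(f1,p1,f2,p2):
    o1,d1=ray(f1,p1);o2,d2=ray(f2,p2);out=[]
    for a,b in zip(d1,d2):
        s=np.linalg.lstsq(np.c_[a,-b],o2-o1,rcond=None)[0]
        q1=o1+a*s[0];q2=o2+b*s[1];out.append(np.r_[(q1+q2)/2,np.linalg.norm(q1-q2)])
    return np.array(out)
def bluemask(img):
    hsv=cv2.cvtColor(img,cv2.COLOR_BGR2HSV)
    return cv2.inRange(hsv,(105,120,50),(125,255,255))
E
python3 - <<'E'
from h import *
t=load("top0");s=load("scene0")
c=t["img"][120:215,240:540];cv2.imwrite("pics/z1.png",cv2.resize(c,None,fx=2.6,fy=2.6,interpolation=cv2.INTER_CUBIC))
c=t["img"][205:300,235:350];cv2.imwrite("pics/z2.png",cv2.resize(c,None,fx=6,fy=6,interpolation=cv2.INTER_CUBIC))
c=s["img"][200:360,90:420];cv2.imwrite("pics/z3.png",cv2.resize(c,None,fx=2.4,fy=2.4,interpolation=cv2.INTER_CUBIC))
E
```

```text
(no output)
```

View pics/z1.png

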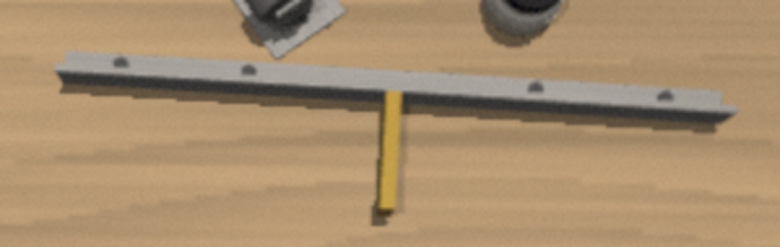

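View pics/z2.png

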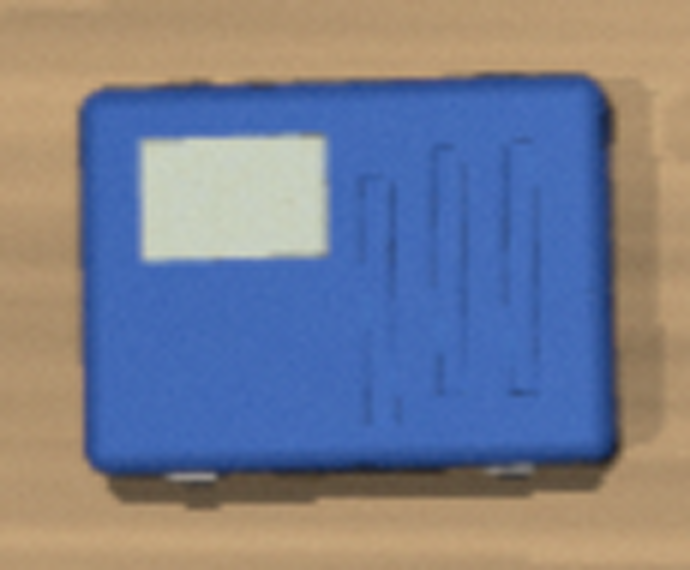

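View pics/z3.png

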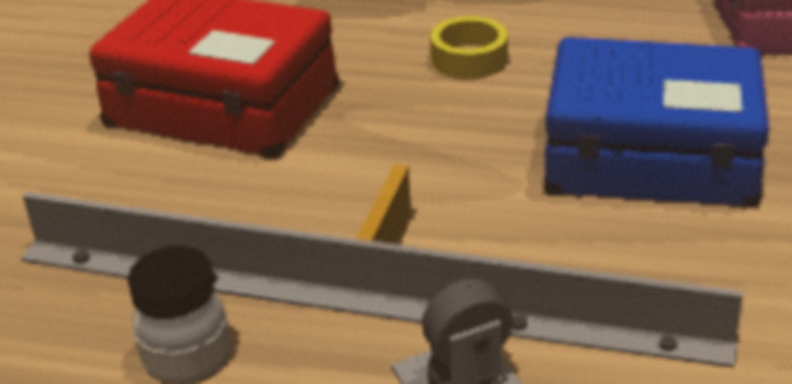

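```bash
python3 - <<'E'
from h import *
t=load("top0");s=load("scene0")
Z=lambda p:np.array(p,float)/2.6+[240,120]-[0.3,0.3]
S=lambda p:np.array(p,float)/2.4+[90,200]-[0.3,0.3]
rt=Z([[58,71],[400,91],[735,112]]); R=onplane(t,rt,.04);print("rail",R.round(4),np.linalg.norm(R[2]-R[0]))
d=R[0]-R[2];yaw=np.arctan2(-d[0],d[1]);print("yaw deg",np.degrees(yaw))
print("tri rail ends",tri(t,Z([[58,71],[735,112]]),s,S([[740,294],[25,196]])).round(4))
dv=onplane(t,Z([[380,210],[394,212],[402,92],[387,91]]),.04);print("div",dv.round(4))
org=(R[0]+R[2])/2;ux=np.array([np.cos(yaw),np.sin(yaw)]);uy=np.array([-ux[1],ux[0]])
print("org",org,"div in stop",[( (q[:2]-org[:2])@ux,(q[:2]-org[:2])@uy) for q in dv])
m=bluemask(t["img"]);cs,_=cv2.findContours(m,0,1);c=max([c for c in cs if 150<c[:,0,1].mean()<330],key=cv2.contourArea)
# top face outline: points on plane .07
P=onplane(t,c.reshape(-1,2),.068)[:,:2]
r=cv2.minAreaRect((P*1000).astype(np.float32));print("blue",r,cv2.boxPoints(r))
b=np.array(r[0])/1000; print("blue in stop",(b-org[:2])@ux,(b-org[:2])@uy)
# height by two views: label patch corners
for n,f in(("top",t),("scene",s)):
    hsv=cv2.cvtColor(f["img"],cv2.COLOR_BGR2HSV);w=cv2.inRange(hsv,(0,0,150),(179,60,255))
    cs,_=cv2.findContours(w,0,2)
    for c in cs:
        if cv2.contourArea(c)>150: 
            M=cv2.moments(c);print(n,M['m10']/M['m00'],M['m01']/M['m00'],M['m00'])
E
```

```text
rail [[ 0.6765  0.2073  0.04  ]
 [ 0.6637 -0.024   0.04  ]
 [ 0.6513 -0.2482  0.04  ]] 0.45621585832237854
yaw deg -3.1673047587061305
tri rail ends [[ 6.773e-01  2.081e-01  3.640e-02  5.000e-04]
 [ 6.520e-01 -2.492e-01  3.650e-02  1.000e-04]]
div [[ 0.5829 -0.0109  0.04  ]
 [ 0.5817 -0.0202  0.04  ]
 [ 0.663  -0.0253  0.04  ]
 [ 0.6636 -0.0153  0.04  ]]
org [ 0.66386491 -0.02045609  0.04      ] div in stop [(np.float64(-0.08133119759896762), np.float64(0.005096407932573957)), (np.float64(-0.08208218817506173), np.float64(-0.004286210633184169)), (np.float64(-0.000583731519079807), np.float64(-0.004927241003407201)), (np.float64(-0.0005209673409997763), np.float64(0.005152247868740785))]
blue ((493.099853515625, 147.69229125976562), (107.58185577392578, 147.3505859375), 2.2326838970184326) [[436.47952 219.21606]
 [442.22     71.97735]
 [549.7202   76.16852]
 [543.97974 223.40723]]
blue in stop -0.17979470087748992 0.15845645999170582
top 220.61271076523994 415.24020752269774 642.5
top 476.22155345371164 248.06764115792487 581.5
top 273.85722713864305 237.52861356932152 565.0
top 179.61405082212255 243.3103139013453 557.5
top 388.9877873563218 150.1800082101806 1624.0
top 172.57186544342505 132.30703363914373 545.0
top 359.2212212212212 124.88188188188188 166.5
top 286.5945716709075 6.117896522476674 196.5
top 219.96165191740414 5.932153392330384 169.5
scene 514.8458031643871 322.8841512469831 621.5
scene 479.8370967741935 243.92150537634404 310.0
scene 382.3312034078807 239.32428115015975 313.0
scene 186.5351894818252 219.2397525135344 215.5
scene 575.2485518694049 95.47656661400737 316.5
```

```bash
cat > g.py <<'E'
import sys
from h import *
from scipy.spatial.transform import Rotation as Ro
from plant import sensors
ORG=np.array([.6641,-.0205]);YAW=np.radians(-3.17)
UX=np.array([np.cos(YAW),np.sin(YAW)]);UY=np.array([-UX[1],UX[0]])
def s2w(a,b): return ORG+a*UX+b*UY
def w2s(p): return np.array([(p[:2]-ORG)@UX,(p[:2]-ORG)@UY])
def plan(gx,gy,gz,jaw):
    "goal TCP world, jaw (tool y) world angle in deg; tool x down"
    s=sensors.state();R=Ro.from_quat(np.roll(s["tool_rot"],-1));p=s["tool_pos"]
    j=np.radians(jaw);X=np.array([0,0,-1.]);Y=np.array([np.cos(j),np.sin(j),0]);G=Ro.from_matrix(np.c_[X,Y,np.cross(X,Y)])
    d=R.inv().apply(np.array([gx,gy,gz])-p)/.025; w=np.degrees((R.inv()*G).as_rotvec())/5
    y=R.as_matrix()[:,1]
    print("t",round(s["time"],2),"pos",p.round(4),"stop",w2s(p).round(4),"jaw",np.degrees(np.arctan2(y[1],y[0])).round(2),"q6",s["joint_pos"].round(2),"F",s["contact_force"].round(1))
    print("units",d.round(2),"rot",w.round(2))
E
python3 - <<'E'
from g import *
t=load("top0");s=load("scene0")
print("label",tri(t,[[273.86,237.53]],s,[[382.3,239.3]]))
print("tape",onplane(t,[[384,321]],.025), "purple right edges",onplane(t,[[213,298],[205,220],[228,140],[185,166]],.07).round(3))
x,y=s2w(-.28,.158);print(x,y);plan(x,y,.15,86.83);plan(x,y,.15,-93.17);plan(.42,-.3,.2,-93.17)
E
```

```text
label [[0.5144679  0.17946151 0.06896974 0.00084978]]
tape [[ 0.37434707 -0.00972621  0.025     ]] purple right edges [[0.411 0.28  0.07 ]
 [0.543 0.297 0.07 ]
 [0.682 0.262 0.07 ]
 [0.636 0.335 0.07 ]]
0.39326563746185766 0.15274187735232517
t 0.15 pos [ 0.1815 -0.5976  0.2303] stop [-0.4499 -0.6029] jaw -73.11 q6 [-1.4   0.05  1.61  0.    1.48 -0.12] F [-0.9  0.3  0.8]
units [  3.26 -26.25 -16.82] rot [-3.199e+01 -3.000e-02  0.000e+00]
t 0.15 pos [ 0.1815 -0.5976  0.2303] stop [-0.4499 -0.6029] jaw -73.11 q6 [-1.4   0.05  1.61  0.    1.48 -0.12] F [-0.9  0.3  0.8]
units [  3.26 -26.25 -16.82] rot [4.01 0.   0.02]
t 0.15 pos [ 0.1815 -0.5976  0.2303] stop [-0.4499 -0.6029] jaw -73.11 q6 [-1.4   0.05  1.61  0.    1.48 -0.12] F [-0.9  0.3  0.8]
units [  1.23  -8.62 -12.59] rot [4.01 0.   0.02]
```

drive_tool(series=[{"x": 1.2,"y": -8.6,"z": -12.6,"ax": 4},{"x": 1.2,"y": -8.6,"z": -12.6,"ax": 4},{"x": 1.2,"y": -8.6,"z": -12.6,"ax": 4},{"x": 1.2,"y": -8.6,"z": -12.6,"ax": 4},{"x": 1.2,"y": -8.6,"z": -12.6,"ax": 4}])

```text
schema error: expected keys x, y, z, ax, ay, az
```

```bash
python3 - <<'E'
from g import *
plan(.42,-.25,.2,-93.17)
E
```

```text
t 0.15 pos [ 0.1815 -0.5976  0.2303] stop [-0.4499 -0.6029] jaw -73.11 q6 [-1.4   0.05  1.61  0.    1.48 -0.12] F [-0.9  0.3  0.8]
units [  1.23 -10.53 -13.17] rot [4.01 0.   0.02]
```

drive_tool(series=[{"x": 1.2,"y": -8.6,"z": -12.6,"ax": 4,"ay": 0,"az": 0},{"x": 1.2,"y": -8.6,"z": -12.6,"ax": 4,"ay": 0,"az": 0},{"x": 1.2,"y": -8.6,"z": -12.6,"ax": 4,"ay": 0,"az": 0},{"x": 1.2,"y": -8.6,"z": -12.6,"ax": 4,"ay": 0,"az": 0},{"x": 1.2,"y": -8.6,"z": -12.6,"ax": 4,"ay": 0,"az": 0}])

```text
time: 0.57
tool_pos: [0.3124, -0.4344, 0.2144]
tool_rot: [0.02, -0.707, 0.019, 0.707]
contact_force: [0.7, -0.2, 0.4]
gripper_width: 1.003
```

```bash
python3 - <<'E'
from g import *
plan(.43,-.2,.2,-93.17)
E
```

```text
t 0.57 pos [ 0.3124 -0.4344  0.2144] stop [-0.3283 -0.4327] jaw -93.16 q6 [-1.09 -0.15  1.84  0.    1.46  0.54] F [ 0.7 -0.2  0.4]
units [ 0.58 -9.62 -4.18] rot [0.   0.   0.01]
```

drive_tool(series=[{"x": 0.6,"y": -9.6,"z": -4.2,"ax": 0,"ay": 0,"az": 0},{"x": 0.6,"y": -9.6,"z": -4.2,"ax": 0,"ay": 0,"az": 0},{"x": 0.6,"y": -9.6,"z": -4.2,"ax": 0,"ay": 0,"az": 0},{"x": 0.6,"y": -9.6,"z": -4.2,"ax": 0,"ay": 0,"az": 0},{"x": 0.6,"y": -9.6,"z": -4.2,"ax": 0,"ay": 0,"az": 0}])

```text
time: 0.98
tool_pos: [0.4056, -0.2484, 0.2028]
tool_rot: [-0.019, 0.707, -0.019, -0.707]
contact_force: [-0.2, -1.2, -0.4]
gripper_width: 0.999
```

```bash
python3 - <<'E'
from g import *
x,y=s2w(-.28,.158)
plan(x,y,.15,-93.17)
E
```

```text
t 0.98 pos [ 0.4056 -0.2484  0.2028] stop [-0.2455 -0.2418] jaw -93.13 q6 [-0.71 -0.3   1.98  0.    1.46  0.92] F [-0.2 -1.2 -0.4]
units [  2.11 -15.99   1.37] rot [ 0.01 -0.    0.  ]
```

drive_tool(series=[{"x": 1,"y": -16,"z": 1.4,"ax": 0,"ay": 0,"az": 0},{"x": 1,"y": -16,"z": 1.4,"ax": 0,"ay": 0,"az": 0},{"x": 1,"y": -16,"z": 1.4,"ax": 0,"ay": 0,"az": 0},{"x": 1,"y": -16,"z": 1.4,"ax": 0,"ay": 0,"az": 0},{"x": 1,"y": -16,"z": 1.4,"ax": 0,"ay": 0,"az": 0}])

```text
time: 1.4
tool_pos: [0.3977, -0.0407, 0.1898]
tool_rot: [-0.019, 0.707, -0.019, -0.707]
contact_force: [1.8, 0.1, -0.5]
gripper_width: 0.997
```

```bash
python3 - <<'E'
from g import *
x,y=s2w(-.28,.158)
plan(x,y,.15,-93.17)
E
```

```text
t 1.4 pos [ 0.3977 -0.0407  0.1898] stop [-0.2648 -0.0349] jaw -93.15 q6 [-0.29 -0.51  2.16  0.    1.5   1.34] F [ 1.8  0.1 -0.5]
units [ 1.59 -7.72  0.6 ] rot [ 0. -0.  0.]
```

drive_tool(series=[{"x": 1.6,"y": -7.7,"z": 0.6,"ax": 0,"ay": 0,"az": 0},{"x": 1.6,"y": -7.7,"z": 0.6,"ax": 0,"ay": 0,"az": 0},{"x": 1.6,"y": -7.7,"z": 0.6,"ax": 0,"ay": 0,"az": 0},{"x": 1.6,"y": -7.7,"z": 0.6,"ax": 0,"ay": 0,"az": 0},{"x": 1.6,"y": -7.7,"z": 0.6,"ax": 0,"ay": 0,"az": 0}])

```text
time: 1.82
tool_pos: [0.3927, 0.1532, 0.1493]
tool_rot: [0.019, -0.707, 0.018, 0.707]
contact_force: [1.3, -0.1, -0.5]
gripper_width: 1.0
```

```bash
python3 - <<'E'
from g import *
x,y=s2w(-.28,.158)
plan(x,y,.014,-93.17)
E
```

```text
t 1.82 pos [0.3927 0.1532 0.1493] stop [-0.2806  0.1584] jaw -93.0 q6 [ 0.19 -0.41  2.15  0.    1.4   1.82] F [ 1.3 -0.1 -0.5]
units [ 5.41  0.02 -0.03] rot [0.03 0.01 0.01]
```

drive_tool(series=[{"x": 1.4,"y": 0,"z": 0,"ax": 0,"ay": 0,"az": 0},{"x": 2.8,"y": 0,"z": 0,"ax": 0,"ay": 0,"az": 0},{"x": 4.2,"y": 0,"z": 0,"ax": 0,"ay": 0,"az": 0},{"x": 5.4,"y": 0,"z": 0,"ax": 0,"ay": 0,"az": 0},{"x": 5.4,"y": 0,"z": 0,"ax": 0,"ay": 0,"az": 0}])

```text
time: 2.23
tool_pos: [0.3877, 0.1494, 0.0086]
tool_rot: [0.018, -0.702, 0.02, 0.712]
contact_force: [-1.1, 0.1, -0.2]
gripper_width: 0.999
```

```bash
python3 - <<'E'
from g import *
from plant import cams
x,y=s2w(-.28,.158)
plan(x,y,.014,-93.17)
f=cams.grab_frame("scene");np.savez("pics/scene1.npz",**f);cv2.imwrite("pics/scene1.png",f["img"])
f=cams.grab_frame("top");np.savez("pics/top1.npz",**f);cv2.imwrite("pics/top1.png",f["img"])
E
```

```text
t 2.23 pos [0.3877 0.1494 0.0086] stop [-0.2853  0.1544] jaw -93.09 q6 [ 0.19 -0.2   2.25 -0.    1.1   1.81] F [-1.1  0.1 -0.2]
units [-0.22 -0.14 -0.21] rot [ 0.02  0.15 -0.04]
```

View pics/top1.png

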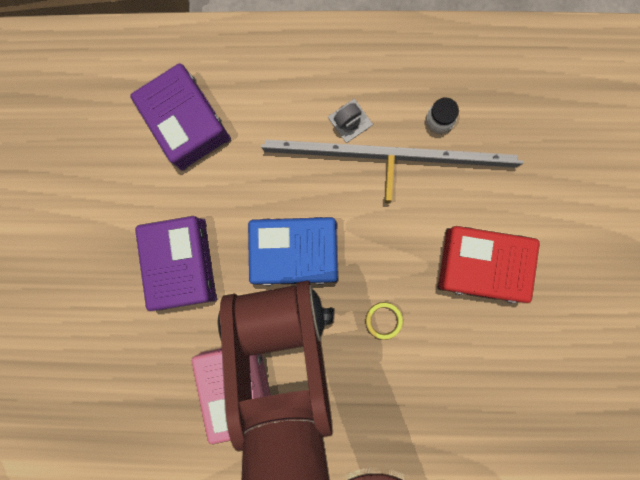

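drive_tool(series=[{"x": -0.2,"y": -0.1,"z": -0.5,"ax": 0,"ay": 0,"az": 0},{"x": -0.2,"y": -0.1,"z": -1,"ax": 0,"ay": 0,"az": 0},{"x": -0.2,"y": -0.1,"z": -1.4,"ax": 0,"ay": 0,"az": 0},{"x": -0.2,"y": -0.1,"z": -1.8,"ax": 0,"ay": 0,"az": 0},{"x": -0.2,"y": -0.1,"z": -2.2,"ax": 0,"ay": 0,"az": 0}])

```text
time: 2.75
tool_pos: [0.45, 0.1501, 0.0216]
tool_rot: [-0.019, 0.707, -0.019, -0.707]
contact_force: [-5.2, 0.6, 4.0]
gripper_width: 1.002
```

```bash
python3 - <<'E'
from g import *
x,y=s2w(-.13,.158)
plan(x,y,.014,-93.17)
E
```

```text
t 2.75 pos [0.45   0.1501 0.0216] stop [-0.2232  0.1585] jaw -93.13 q6 [ 0.16 -0.07  2.12  0.    1.1   1.79] F [-5.2  0.6  4. ]
units [ 0.3   0.02 -3.73] rot [ 0.01 -0.    0.  ]
```

drive_tool(series=[{"x": 0.1,"y": 0,"z": -0.4,"ax": 0,"ay": 0,"az": 0},{"x": 0.1,"y": 0,"z": -0.8,"ax": 0,"ay": 0,"az": 0},{"x": 0.1,"y": 0,"z": -1.2,"ax": 0,"ay": 0,"az": 0},{"x": 0.1,"y": 0,"z": -1.6,"ax": 0,"ay": 0,"az": 0},{"x": 0.1,"y": 0,"z": -2.0,"ax": 0,"ay": 0,"az": 0}])

```text
time: 3.17
tool_pos: [0.4995, 0.1471, 0.018]
tool_rot: [0.019, -0.707, 0.019, 0.707]
contact_force: [-5.4, 0.2, 5.0]
gripper_width: 1.002
```

```bash
cat > look.py <<'E'
from g import *
from plant import cams
def look(tag):
    f=cams.grab_frame("top");np.savez(f"pics/{tag}.npz",**f);cv2.imwrite(f"pics/{tag}.png",f["img"])
    cs,_=cv2.findContours(bluemask(f["img"]),0,1);c=max([c for c in cs if cv2.contourArea(c)>100],key=cv2.contourArea)
    P=onplane(f,c.reshape(-1,2),.068)[:,:2]
    r=cv2.minAreaRect((P*1000).astype(np.float32));b=np.array(r[0])/1000
    e=cv2.boxPoints(r);a=[np.degrees(np.arctan2(*(e[(i+1)%4]-e[i])[::-1])) for i in range(4)]
    a=min(a,key=abs);print("blue in stop",w2s(b).round(4),"size",r[1],"rel yaw deg",round(float(a+3.17),2))
E
python3 - <<'E'
from look import *
x,y=s2w(-.13,.158)
plan(x,y,.014,-93.17);look("top2")
E
```

```text
t 3.17 pos [0.4995 0.1471 0.018 ] stop [-0.1736  0.1583] jaw -93.13 q6 [0.14 0.04 2.01 0.   1.09 1.77] F [-5.4  0.2  5. ]
units [ 0.16  0.01 -1.74] rot [ 0.01  0.01 -0.  ]
blue in stop [-0.1098  0.1547] size (147.1356658935547, 109.1328125) rel yaw deg 0.08
```

View pics/top2.png

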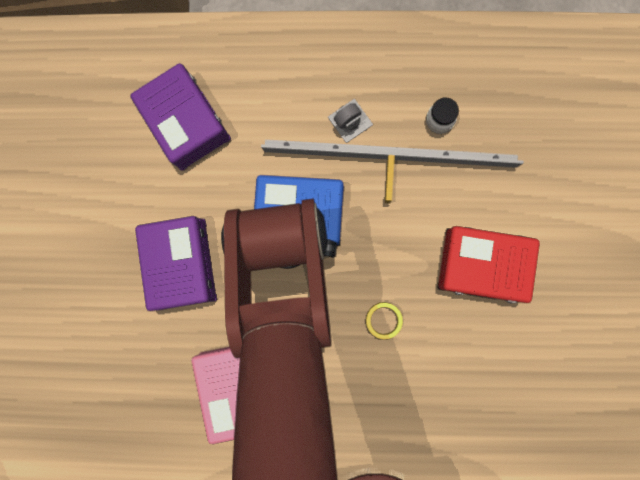

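drive_tool(series=[{"x": 0,"y": 0,"z": -0.4,"ax": 0,"ay": 0,"az": 0},{"x": 0,"y": 0,"z": -0.8,"ax": 0,"ay": 0,"az": 0},{"x": 0,"y": 0,"z": -1.2,"ax": 0,"ay": 0,"az": 0},{"x": 0,"y": 0,"z": -1.6,"ax": 0,"ay": 0,"az": 0},{"x": 0,"y": 0,"z": -1.8,"ax": 0,"ay": 0,"az": 0}])

```text
time: 3.63
tool_pos: [0.5448, 0.1447, 0.018]
tool_rot: [-0.019, 0.707, -0.019, -0.707]
contact_force: [-5.6, -0.3, 5.9]
gripper_width: 1.001
```

```bash
python3 - <<'E'
from look import *
x,y=s2w(-.15,.158)
look("top3");plan(x,y,.014,-93.17)
E
```

```text
blue in stop [-0.0642  0.1548] size (147.63856506347656, 111.24591827392578) rel yaw deg -0.38
t 3.68 pos [0.5455 0.1446 0.0181] stop [-0.1276  0.1583] jaw -93.14 q6 [ 0.13  0.14  1.9  -0.    1.1   1.75] F [ 1.3 -0.9  0.5]
units [0.16 0.01 0.9 ] rot [ 0.01 -0.02  0.  ]
```

drive_tool(series=[{"x": 0,"y": 0,"z": 0.6,"ax": 0,"ay": 0,"az": 0},{"x": 0,"y": 0,"z": 1.4,"ax": 0,"ay": 0,"az": 0},{"x": -1.5,"y": 0,"z": 1.4,"ax": 0,"ay": 0,"az": 0},{"x": -3,"y": 0,"z": 1.4,"ax": 0,"ay": 0,"az": 0},{"x": -4.5,"y": 0,"z": 1.4,"ax": 0,"ay": 0,"az": 0}])

```text
time: 4.1
tool_pos: [0.5078, 0.1464, 0.1303]
tool_rot: [0.019, -0.707, 0.019, 0.707]
contact_force: [1.4, 0.2, -0.2]
gripper_width: 1.001
```

```bash
python3 - <<'E'
from look import *
x,y=s2w(-.064,.255)
look("top4");plan(x,y,.14,-3.17)
E
```

```text
blue in stop [-0.0644  0.1548] size (147.63856506347656, 113.1109619140625) rel yaw deg -0.38
t 4.15 pos [0.5137 0.1474 0.1405] stop [-0.1595  0.1593] jaw -93.09 q6 [ 0.14 -0.1   1.92 -0.    1.31  1.77] F [3.6 1.5 5.2]
units [ 0.08 -3.82 -3.82] rot [-17.98  -0.15  -0.11]
```

drive_tool(series=[{"x": 0,"y": -1,"z": -1,"ax": -1.4,"ay": 0,"az": 0},{"x": 0,"y": -2,"z": -2,"ax": -2.8,"ay": 0,"az": 0},{"x": 0,"y": -3,"z": -3,"ax": -4.2,"ay": 0,"az": 0},{"x": 0,"y": -3.8,"z": -3.8,"ax": -5.6,"ay": 0,"az": 0},{"x": 0,"y": -3.8,"z": -3.8,"ax": -7,"ay": 0,"az": 0}], hand=0.5)

```text
time: 4.57
tool_pos: [0.6122, 0.2392, 0.1299]
tool_rot: [0.197, 0.681, 0.197, -0.678]
contact_force: [-0.6, 0.0, -0.1]
gripper_width: 0.501
```

drive_tool(series=[{"x": 0,"y": 0,"z": 0,"ax": -1.4,"ay": 0,"az": 0},{"x": 0,"y": 0,"z": 0,"ax": -2.8,"ay": 0,"az": 0},{"x": 0,"y": 0,"z": 0,"ax": -4.2,"ay": 0,"az": 0},{"x": 0,"y": 0,"z": 0,"ax": -5.6,"ay": 0,"az": 0},{"x": 0,"y": 0,"z": 0,"ax": -7,"ay": 0,"az": 0}])

```text
time: 4.98
tool_pos: [0.6093, 0.2364, 0.1298]
tool_rot: [0.392, 0.589, 0.391, -0.588]
contact_force: [-0.3, 0.3, 0.3]
gripper_width: 0.498
```

drive_tool(series=[{"x": 0,"y": 0,"z": 0,"ax": -1.4,"ay": 0,"az": 0},{"x": 0,"y": 0,"z": 0,"ax": -2.8,"ay": 0,"az": 0},{"x": 0,"y": 0,"z": 0,"ax": -4,"ay": 0,"az": 0},{"x": 0,"y": 0,"z": 0,"ax": -4,"ay": 0,"az": 0}])

```text
time: 5.32
tool_pos: [0.6092, 0.2363, 0.1299]
tool_rot: [0.487, 0.513, 0.486, -0.513]
contact_force: [-0.3, 0.7, 0.1]
gripper_width: 0.498
```

```bash
python3 - <<'E'
from look import *
from plant import cams
x,y=s2w(-.063,.256)
look("top5");plan(x,y,.016,-3.17)
f=cams.grab_frame("wrist");cv2.imwrite("pics/wrist5.png",f["img"])
E
```

```text
blue in stop [-0.065   0.1547] size (147.29324340820312, 113.66022491455078) rel yaw deg -0.05
t 5.37 pos [0.6091 0.2363 0.1299] stop [-0.0691  0.2534] jaw -3.24 q6 [ 0.26  0.2   1.63 -0.    1.31  0.31] F [-0.6 -0.   0.3]
units [ 4.56  0.24 -0.11] rot [-0.01  0.   -0.01]
```

View pics/wrist5.png

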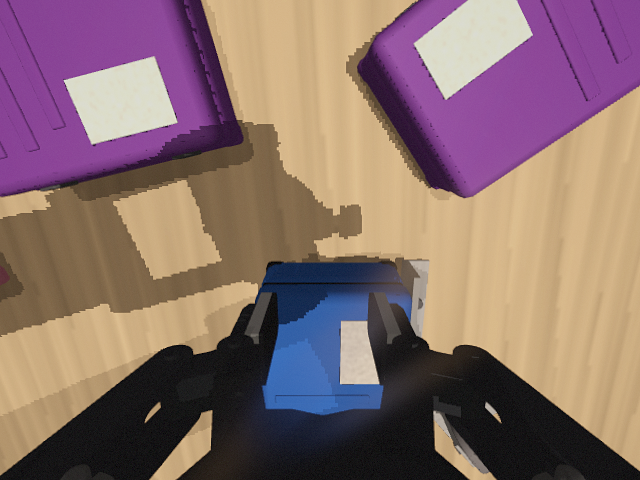

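View pics/top5.png

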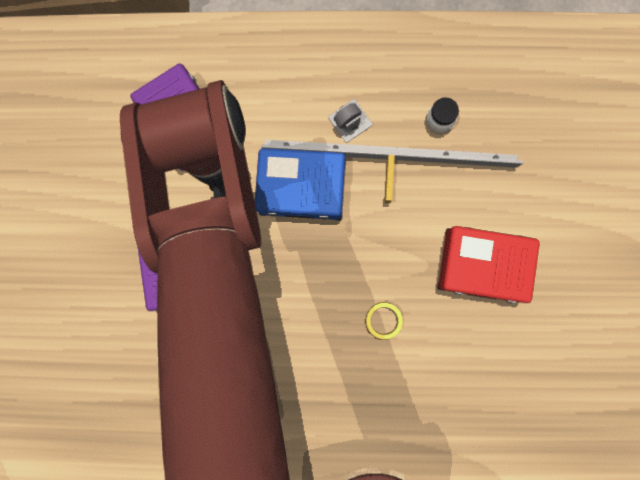

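drive_tool(series=[{"x": 1.2,"y": 0.2,"z": -0.2,"ax": 0,"ay": 0,"az": 0},{"x": 2.2,"y": 0.2,"z": -0.2,"ax": 0,"ay": 0,"az": 0},{"x": 3,"y": 0.2,"z": -0.2,"ax": 0,"ay": 0,"az": 0},{"x": 3.6,"y": 0.2,"z": -0.2,"ax": 0,"ay": 0,"az": 0},{"x": 4.2,"y": 0.2,"z": -0.2,"ax": 0,"ay": 0,"az": 0}])

```text
time: 5.83
tool_pos: [0.614, 0.2411, 0.0238]
tool_rot: [-0.486, -0.514, -0.486, 0.514]
contact_force: [0.2, 0.5, -0.0]
gripper_width: 0.493
```

```bash
python3 - <<'E'
from look import *
x,y=s2w(-.063,.166)
look("top6");plan(x,y,.016,-3.17)
E
```

```text
blue in stop [-0.0649  0.1548] size (147.85960388183594, 113.51106262207031) rel yaw deg 0.04
t 5.88 pos [0.612  0.2404 0.0205] stop [-0.0664  0.2577] jaw -3.18 q6 [ 0.26  0.33  1.67 -0.    1.15  0.32] F [-1.1 -0.2 -1.8]
units [0.19 0.14 3.67] rot [-0.    0.02  0.05]
```

drive_tool(series=[{"x": 0,"y": 0,"z": 0.4,"ax": 0,"ay": 0,"az": 0},{"x": 0,"y": 0,"z": 0.8,"ax": 0,"ay": 0,"az": 0},{"x": 0,"y": 0,"z": 1.2,"ax": 0,"ay": 0,"az": 0},{"x": 0,"y": 0,"z": 1.6,"ax": 0,"ay": 0,"az": 0},{"x": 0,"y": 0,"z": 2,"ax": 0,"ay": 0,"az": 0}])

```text
time: 6.3
tool_pos: [0.6125, 0.1905, 0.0269]
tool_rot: [0.487, 0.515, 0.486, -0.512]
contact_force: [-0.2, 4.4, 1.6]
gripper_width: 0.502
```

```bash
python3 - <<'E'
from look import *
x,y=s2w(-.063,.166)
look("top7");plan(x,y,.016,-3.17)
E
```

```text
blue in stop [-0.0641  0.1077] size (120.36988067626953, 113.23211669921875) rel yaw deg 0.07
t 6.35 pos [0.6124 0.1885 0.0266] stop [-0.0632  0.2058] jaw -3.19 q6 [ 0.18  0.29  1.71 -0.    1.14  0.24] F [ 1.1 -1.4 -0.5]
units [0.42 0.01 1.59] rot [-0.    0.01 -0.03]
```

drive_tool(series=[{"x": 0.1,"y": 0,"z": 0.4,"ax": 0,"ay": 0,"az": 0},{"x": 0.2,"y": 0,"z": 0.8,"ax": 0,"ay": 0,"az": 0},{"x": 0.2,"y": 0,"z": 1.1,"ax": 0,"ay": 0,"az": 0},{"x": 0.2,"y": 0,"z": 1.35,"ax": 0,"ay": 0,"az": 0},{"x": 0.2,"y": 0,"z": 1.5,"ax": 0,"ay": 0,"az": 0}])

```text
time: 6.77
tool_pos: [0.6136, 0.1553, 0.0256]
tool_rot: [0.487, 0.517, 0.485, -0.51]
contact_force: [-0.0, 9.8, 12.5]
gripper_width: 0.501
```

```bash
python3 - <<'E'
from look import *
x,y=s2w(-.063,.166)
look("top8");plan(x,y,.016,-3.17)
E
```

```text
blue in stop [-0.0614  0.068 ] size (111.36139678955078, 113.43216705322266) rel yaw deg -0.45
t 6.82 pos [0.6136 0.1548 0.0256] stop [-0.0601  0.1722] jaw -3.16 q6 [0.13 0.27 1.74 0.   1.13 0.18] F [ 0.1  6.1 13.9]
units [ 0.38 -0.12  0.25] rot [ 0.   -0.05 -0.11]
```

View pics/top8.png

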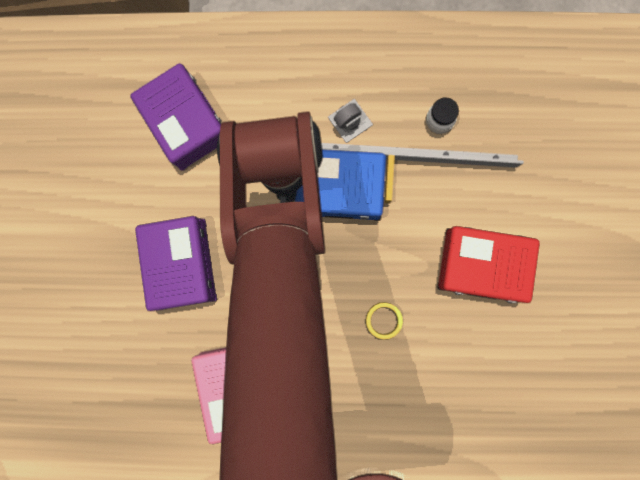

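drive_tool(series=[{"x": -0.1,"y": 0,"z": 0,"ax": 0,"ay": 0,"az": 0},{"x": -0.2,"y": 0,"z": 0.05,"ax": 0,"ay": 0,"az": 0},{"x": -0.2,"y": 0,"z": 0.15,"ax": 0,"ay": 0,"az": 0},{"x": -0.2,"y": 0,"z": 0.25,"ax": 0,"ay": 0,"az": 0},{"x": -0.2,"y": 0,"z": 0.3,"ax": 0,"ay": 0,"az": 0}])

```text
time: 7.23
tool_pos: [0.61, 0.1504, 0.0263]
tool_rot: [0.484, 0.517, 0.487, -0.511]
contact_force: [2.2, 22.5, 3.4]
gripper_width: 0.5
```

```bash
python3 - <<'E'
from look import *
x,y=s2w(-.063,.166)
look("top9");plan(x,y,.016,-3.17)
from plant import cams
f=cams.grab_frame("wrist");cv2.imwrite("pics/wrist9.png",f["img"])
E
```

```text
blue in stop [-0.0621  0.062 ] size (109.31470489501953, 112.55757141113281) rel yaw deg 0.21
t 7.28 pos [0.61   0.1504 0.0263] stop [-0.0635  0.1677] jaw -3.18 q6 [0.12 0.26 1.75 0.01 1.13 0.17] F [ 3.4 18.3  3.5]
units [0.41 0.02 0.07] rot [-0.   -0.11 -0.03]
```

View pics/wrist9.png

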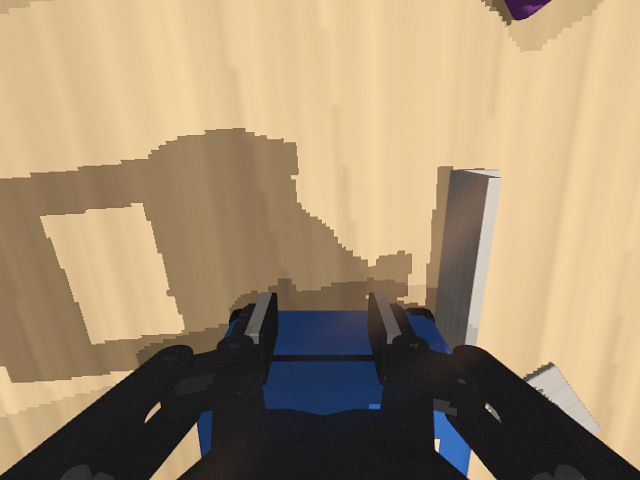

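drive_tool(series=[{"x": 0,"y": 0,"z": -0.5,"ax": 0,"ay": 0,"az": 0},{"x": 0,"y": 0,"z": -1,"ax": 0,"ay": 0,"az": 0},{"x": -1.5,"y": 0,"z": -1,"ax": 0,"ay": 0,"az": 0},{"x": -3,"y": 0,"z": -1,"ax": 0,"ay": 0,"az": 0},{"x": -4.5,"y": 0,"z": -1,"ax": 0,"ay": 0,"az": 0}])

```text
time: 7.75
tool_pos: [0.6086, 0.1709, 0.1365]
tool_rot: [-0.486, -0.512, -0.487, 0.515]
contact_force: [1.0, 1.1, 1.4]
gripper_width: 0.504
```

```bash
python3 - <<'E'
from look import *
x,y=s2w(-.16,.085)
look("top10");plan(x,y,.14,-93.17)
E
```

```text
blue in stop [-0.0622  0.0807] size (146.28994750976562, 113.0046615600586) rel yaw deg 0.35
t 7.8 pos [0.6141 0.1717 0.1473] stop [-0.0605  0.1892] jaw -3.1 q6 [ 0.16  0.14  1.66 -0.    1.33  0.21] F [4.3 2.1 5.5]
units [ 0.25 -3.99  4.16] rot [18.01 -0.1  -0.09]
```

drive_tool(series=[{"x": 0,"y": -1,"z": 1,"ax": 1.4,"ay": 0,"az": 0},{"x": 0,"y": -2,"z": 2,"ax": 2.8,"ay": 0,"az": 0},{"x": 0,"y": -3,"z": 3,"ax": 4.2,"ay": 0,"az": 0},{"x": 0,"y": -4,"z": 4.2,"ax": 5.6,"ay": 0,"az": 0},{"x": 0,"y": -4,"z": 4.2,"ax": 7,"ay": 0,"az": 0}], hand=1)

```text
time: 8.22
tool_pos: [0.4991, 0.0686, 0.1343]
tool_rot: [-0.306, -0.634, -0.307, 0.64]
contact_force: [0.3, 0.1, -0.9]
gripper_width: 1.0
```

drive_tool(series=[{"x": 0,"y": 0,"z": 0,"ax": 1.4,"ay": 0,"az": 0},{"x": 0,"y": 0,"z": 0,"ax": 2.8,"ay": 0,"az": 0},{"x": 0,"y": 0,"z": 0,"ax": 4.2,"ay": 0,"az": 0},{"x": 0,"y": 0,"z": 0,"ax": 5.6,"ay": 0,"az": 0},{"x": 0,"y": 0,"z": 0,"ax": 7,"ay": 0,"az": 0}])

```text
time: 8.63
tool_pos: [0.504, 0.0714, 0.1365]
tool_rot: [-0.102, -0.699, -0.101, 0.701]
contact_force: [0.3, 0.3, 0.4]
gripper_width: 1.001
```

drive_tool(series=[{"x": 0,"y": 0,"z": 0,"ax": 1.4,"ay": 0,"az": 0},{"x": 0,"y": 0,"z": 0,"ax": 2.8,"ay": 0,"az": 0},{"x": 0,"y": 0,"z": 0,"ax": 4,"ay": 0,"az": 0},{"x": 0,"y": 0,"z": 0,"ax": 4,"ay": 0,"az": 0}])

```text
time: 8.97
tool_pos: [0.504, 0.0715, 0.1365]
tool_rot: [0.019, -0.706, 0.02, 0.708]
contact_force: [-1.2, -0.2, -0.5]
gripper_width: 0.998
```

```bash
python3 - <<'E'
from look import *
x,y=s2w(-.155,.083)
plan(x,y,.014,-93.17);look("top11")
E
```

```text
t 8.97 pos [0.504  0.0715 0.1365] stop [-0.1649  0.083 ] jaw -93.22 q6 [-0.   -0.15  1.97 -0.    1.32  1.62] F [-1.2 -0.2 -0.5]
units [ 4.9  -0.   -0.41] rot [-0.01  0.03 -0.01]
blue in stop [-0.0411  0.081 ] size (146.54635620117188, 70.52935791015625) rel yaw deg -0.17
```

Camera is partly blocked by the arm here, so this x reading is biased. I'll descend behind the case at stop x ≈ -0.165 (42 mm clear).

drive_tool(series=[{"x": 1.3,"y": 0,"z": 0,"ax": 0,"ay": 0,"az": 0},{"x": 2.5,"y": 0,"z": 0,"ax": 0,"ay": 0,"az": 0},{"x": 3.6,"y": 0,"z": 0,"ax": 0,"ay": 0,"az": 0},{"x": 4.5,"y": 0,"z": 0,"ax": 0,"ay": 0,"az": 0},{"x": 4.8,"y": 0,"z": 0,"ax": 0,"ay": 0,"az": 0}])

```text
time: 9.43
tool_pos: [0.5012, 0.0717, 0.0131]
tool_rot: [0.018, -0.704, 0.019, 0.71]
contact_force: [-0.8, 0.1, -0.8]
gripper_width: 1.003
```

```bash
python3 - <<'E'
from look import *
x,y=s2w(-.12,.083)
plan(x,y,.014,-93.17)
E
```

```text
t 9.43 pos [0.5012 0.0717 0.0131] stop [-0.1678  0.083 ] jaw -92.97 q6 [-0.    0.02  2.04 -0.    1.09  1.62] F [-0.8  0.1 -0.8]
units [-0.05  0.01 -1.91] rot [ 0.04  0.09 -0.01]
```

Push forward to stop x ≈ -0.127, then creep.

drive_tool(series=[{"x": -0.1,"y": 0,"z": -0.4,"ax": 0,"ay": 0,"az": 0},{"x": -0.1,"y": 0,"z": -0.8,"ax": 0,"ay": 0,"az": 0},{"x": -0.1,"y": 0,"z": -1.1,"ax": 0,"ay": 0,"az": 0},{"x": -0.1,"y": 0,"z": -1.4,"ax": 0,"ay": 0,"az": 0},{"x": -0.1,"y": 0,"z": -1.6,"ax": 0,"ay": 0,"az": 0}])

```text
time: 9.85
tool_pos: [0.5467, 0.0696, 0.022]
tool_rot: [-0.019, 0.707, -0.019, -0.706]
contact_force: [-5.1, 0.0, 3.2]
gripper_width: 1.001
```

drive_tool(series=[{"x": 0,"y": 0,"z": -0.1,"ax": 0,"ay": 0,"az": 0},{"x": 0,"y": 0,"z": -0.15,"ax": 0,"ay": 0,"az": 0},{"x": 0,"y": 0,"z": -0.2,"ax": 0,"ay": 0,"az": 0}])

```text
time: 10.1
tool_pos: [0.5476, 0.0695, 0.0201]
tool_rot: [0.019, -0.705, 0.019, 0.709]
contact_force: [-12.9, 0.8, 9.2]
gripper_width: 1.003
```

```bash
python3 - <<'E'
from look import *
x,y=s2w(-.12,.083)
plan(x,y,.014,-93.17)
E
```

```text
t 10.1 pos [0.5476 0.0695 0.0201] stop [-0.1213  0.0835] jaw -93.12 q6 [-0.01  0.11  1.93  0.    1.11  1.62] F [-12.9   0.8   9.2]
units [ 0.24  0.02 -0.05] rot [ 0.01  0.08 -0.  ]
```

drive_tool(series=[{"x": 0,"y": 0,"z": -0.1,"ax": 0,"ay": 0,"az": 0},{"x": 0,"y": 0,"z": -0.15,"ax": 0,"ay": 0,"az": 0},{"x": 0,"y": 0,"z": -0.15,"ax": 0,"ay": 0,"az": 0}])

```text
time: 10.35
tool_pos: [0.5473, 0.0695, 0.019]
tool_rot: [0.019, -0.701, 0.02, 0.713]
contact_force: [-22.3, 0.5, 13.9]
gripper_width: 0.996
```

drive_tool(series=[{"x": 0,"y": 0,"z": 0.2,"ax": 0,"ay": 0,"az": 0},{"x": 0,"y": 0,"z": 1.4,"ax": 0,"ay": 0,"az": 0},{"x": -1.5,"y": 0,"z": 2,"ax": 0,"ay": 0,"az": 0},{"x": -3,"y": 0,"z": 2,"ax": 0,"ay": 0,"az": 0},{"x": -4.5,"y": 0,"z": 2,"ax": 0,"ay": 0,"az": 0}])

```text
time: 10.77
tool_pos: [0.5021, 0.072, 0.1331]
tool_rot: [0.019, -0.706, 0.019, 0.707]
contact_force: [1.2, 0.1, -0.2]
gripper_width: 1.001
```

```bash
python3 - <<'E'
from look import *
look("top12");plan(.38,-.2,.2,-93.17)
E
```

```text
blue in stop [-0.0402  0.0811] size (146.35586547851562, 75.57122802734375) rel yaw deg -0.19
t 10.82 pos [0.5083 0.072  0.1433] stop [-0.1607  0.0838] jaw -93.08 q6 [-0.   -0.16  1.96 -0.    1.32  1.62] F [4.1 0.3 5.6]
units [-2.34 11.14  4.5 ] rot [ 0.02 -0.17  0.01]
```

drive_tool(series=[{"x": -2.3,"y": 0,"z": 2,"ax": 0,"ay": 0,"az": 0},{"x": -2.3,"y": 0,"z": 4.5,"ax": 0,"ay": 0,"az": 0},{"x": -2.3,"y": 11,"z": 4.5,"ax": 0,"ay": 0,"az": 0},{"x": -2.3,"y": 11,"z": 4.5,"ax": 0,"ay": 0,"az": 0},{"x": -2.3,"y": 11,"z": 4.5,"ax": 0,"ay": 0,"az": 0}])

```text
time: 11.23
tool_pos: [0.4095, -0.0469, 0.1837]
tool_rot: [-0.017, 0.708, -0.018, -0.705]
contact_force: [0.7, -0.5, 0.1]
gripper_width: 1.0
```

drive_tool(series=[{"x": 0,"y": 6,"z": 0,"ax": 0,"ay": 0,"az": 0},{"x": 0,"y": 6,"z": 0,"ax": 0,"ay": 0,"az": 0},{"x": 0,"y": 6,"z": 0,"ax": 0,"ay": 0,"az": 0},{"x": 0,"y": 6,"z": 0,"ax": 0,"ay": 0,"az": 0},{"x": 0,"y": 6,"z": 0,"ax": 0,"ay": 0,"az": 0}])

```text
time: 11.65
tool_pos: [0.4013, -0.2006, 0.1833]
tool_rot: [-0.02, 0.707, -0.022, -0.706]
contact_force: [-0.3, 0.5, 0.2]
gripper_width: 1.001
```

```bash
python3 - <<'E'
from look import *
look("top13")
f=cams.grab_frame("scene");np.savez("pics/scene13.npz",**f)
a=load("top0");b=load("top13")
c=b["img"][125:235,270:410];cv2.imwrite("pics/z13.png",cv2.resize(c,None,fx=5,fy=5,interpolation=cv2.INTER_CUBIC))
c=f["img"][180:350,170:430];cv2.imwrite("pics/s13.png",cv2.resize(c,None,fx=3,fy=3,interpolation=cv2.INTER_CUBIC))
def red(i): 
    h=cv2.cvtColor(i,cv2.COLOR_BGR2HSV);return cv2.inRange(h,(0,200,120),(6,255,255))[200:330,400:600]
def yel(i):
    h=cv2.cvtColor(i,cv2.COLOR_BGR2HSV);return cv2.inRange(h,(24,150,100),(34,255,255))[290:350,350:420]
for m in(red,yel):
    for q in(a,b):
        M=cv2.moments(m(q["img"]),True);print(m.__name__,M['m10']/M['m00'],M['m01']/M['m00'])
E
```

```text
blue in stop [-0.0588  0.0809] size (146.441162109375, 112.97180938720703) rel yaw deg 0.28Traceback (most recent call last):
  File "<stdin>", line 13, in <module>
ZeroDivisionError: float division by zero
```

View pics/z13.png

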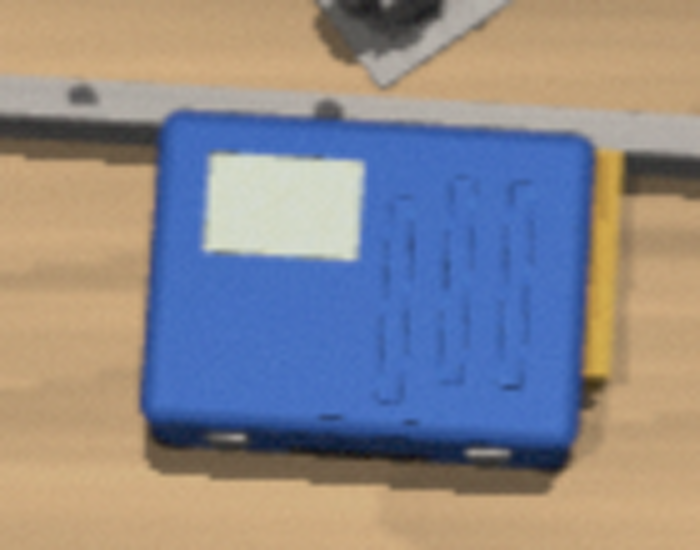

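View pics/top13.png

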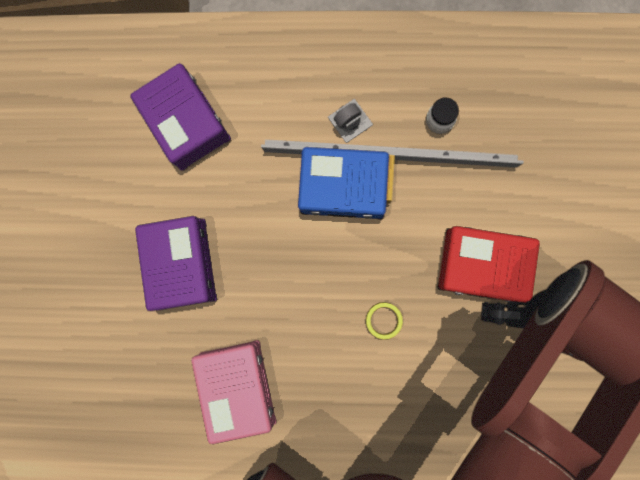

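View pics/s13.png

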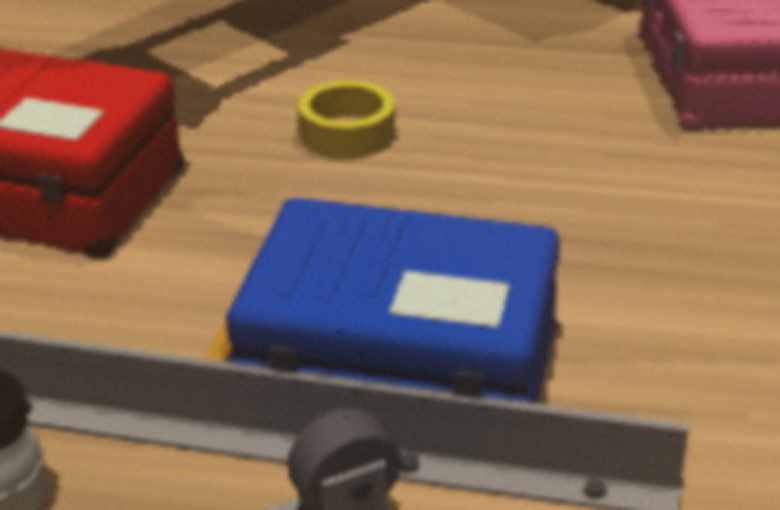

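drive_tool(series=[{"x": -1.5,"y": 0,"z": 0,"ax": 0,"ay": 0,"az": 0},{"x": -2,"y": 0,"z": 0,"ax": 0,"ay": 0,"az": 0},{"x": -2,"y": 0,"z": 0,"ax": 0,"ay": 0,"az": 0},{"x": -2,"y": 0,"z": 0,"ax": 0,"ay": 0,"az": 0}])

```text
time: 12.08
tool_pos: [0.4024, -0.1958, 0.2338]
tool_rot: [-0.018, 0.708, -0.019, -0.706]
contact_force: [0.5, -0.4, -0.5]
gripper_width: 1.006
```

```bash
python3 - <<'E'
from look import *
from plant import workorder
look("top14")
d=cv2.absdiff(load("top14")["img"],load("top0")["img"]).max(2)
for n,(x0,y0,x1,y1) in dict(red=(440,222,500,300),castor=(325,95,375,140),jar=(420,92,465,138),tape=(360,298,408,344)).items(): print(n,(d[y0:y1,x0:x1]>40).mean().round(3))
print(workorder.job_done())
E
```

```text
blue in stop [-0.0588  0.0809] size (146.3255615234375, 113.00743103027344) rel yaw deg 0.28
red 0.0
castor 0.0
jar 0.0
tape 0.0
the job is handed in; nothing more can be done
None
```

The blue case is in the corner left of the divider, square and snug against both the rail and the divider. The job is handed in at about 12 s. I squared it with the open fingers while pushing it towards the rail. Then I slid it sideways onto the divider and pressed it onto the rail once more.

**Contact:** The force rose to about 20 N against both the divider and the rail, and in the last press on the rail the case no longer moved.

**Last top view:** The case is at stop x ≈ -0.059 m and y ≈ +0.081 m, about 0.3° off square.
- The x reading is the doubtful one. It is near the -0.060 m limit, and the mask measures the case 113 mm deep instead of 110 because it takes in the visible near side.
- Measured from the rail-side edge instead, the case is about 1–2 mm from the rail, so x is about -0.056 m.

**Flat on the bench:** I judged this only by eye in the pictures; tilt and height were not measured.

**Other things:** The red case, castor, jar and tape roll show no pixel change between the first and last top views.

**Failed or odd checks:**
- One script that compared the red case and tape roll by colour failed, so I used the image comparison instead.
- During the pushes the finger picked up up to 14 N of upward force, probably friction on the case as the finger moved down.

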